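# Load the label stands and put the spare core plug away

## Task

Load the label stands of this packing bench for the shift: set each of the two label rolls, upright as it is now, fully down on the stand whose spindle fits its core snugly (the low roll with the wide core on the thick spindle, the tall roll on the thin one). Put the spare grey core plug away in the parts carousel: turn the wheel by the knob on top until its one empty bin lies under the opening in the clear top, drop the plug into that bin, and leave the wheel so.

Things in the scene. Friction and masses are not known exactly. Their poses are not given: they have to be found in the camera images.
- low_roll_centre (a point): Centre (half-way up, on the axis) of the low white label roll: standing on its end, axis upright, 64 mm across outside, 40 mm tall, core hole 40 mm across. Grasp across the outside. Belongs on the stand with the thick spindle. About 0.11 kg. z axis up.
- tall_roll_centre (a point): Centre (half-way up, on the axis) of the tall white label roll: standing on its end, axis upright, 60 mm across outside, 60 mm tall, core hole 27 mm across, right through. Grasp across the outside. Belongs on the stand with the thin spindle. About 0.12 kg. z axis up.
- core_plug_centre (a point): Centre (half-way up) of the loose grey plastic core plug: a round flange 30 mm across and 6 mm thick lying on the bench, with an upright stem 14 mm in diameter on it; 32 mm tall in all, this point 16 mm above its underside. Grasp the stem. 25 g. z axis up.
- stand_thick: Fixed roll stand with the thick spindle: round grey foot 70 mm across, top face 10 mm above the bench; black upright spindle 32 mm in diameter, its top 36 mm above the bench, the upper 7 mm tapered. The roll rests on the grey foot. Origin: on its axis at bench level, z up.
- stand_thin: Fixed roll stand with the thin spindle: round grey foot 70 mm across, top face 10 mm above the bench; black upright spindle 20 mm in diameter, its top 50 mm above the bench, the upper 7 mm tapered. Origin: on its axis at bench level, z up.
- carousel: Parts carousel: fixed square grey housing, 156 mm a side, clear plastic top 52 mm above the bench. Origin: its centre (the wheel's axis) at bench level; x axis points AWAY from the side with the opening. The opening in the top spans -74 to -14 mm along its x and -32 to +32 mm along its y; elsewhere the clear top closes the bins. Does not shift.
- carousel_wheel (a joint): Wheel angle, rad, positive anticlockwise from above; 0: empty bin centred under the opening. Starts at 1.05 to 1.5; light friction (0.05 N m), stays where left, stops at +-3.1. Knob: black bar on the axis, 42 mm long, 11 mm thick, 58 to 82 mm above the bench, on a disc 32 mm across; the bar's length points at the middle of the empty bin and turns with it.
- empty_bin (a point): Middle of the floor of the empty bin, 44 mm from the wheel's axis, 12 mm above the bench; turns with the wheel, x axis towards the axis. One of four quarter bins of the white wheel (dividers to 46 mm above the bench); the other three hold metal buckles, black angles and rubber feet. Free for 25 mm all round this point. The plug may be let fall into it from the level of the clear top.
Not all that is in view belongs to the job. What is shaped like the part that bears core_plug_centre but orange is not meant.

How it is judged:
At the end, for the whole second after the job is handed in: Each roll flat (0.08 rad) and fully down on its stand: within 10 mm of the stand's axis, at most 5 mm above seated height. Plug in the empty bin (within 34 mm of its middle, centre below 42 mm). Wheel within 0.35 rad of the bin being under the opening. All released and at rest (horizontal distance between low_roll_centre and stand_thick below 0.01 m and z of low_roll_centre in the frame of stand_thick below 0.035 m and angle between each of low_roll_centre, tall_roll_centre's own z axis and vertical below 0.08 rad and horizontal distance between tall_roll_centre and stand_thin below 0.01 m and z of tall_roll_centre in the frame of stand_thin below 0.045 m and horizontal distance between core_plug_centre and empty_bin below 0.034 m and height (world z) of core_plug_centre below 0.042 m and value of joint carousel_wheel between -0.35 and 0.35 rad and linear speed of each of label_roll_low, label_roll_tall, core_plug below 0.02 m/s); the robot touches nothing.
It also fails if it takes over 83 s, if anything falls off the work surface, if the arm or the gripper's body presses on something with over 40 N, if the wrist force passes 120 N, or if a joint passes its speed limit or range.

## Robot

A 6-joint arm with a two-finger parallel gripper is mounted at the origin on a cart in front of the work surface, level with it; the furniture and walls round the work are solid. World frame = base frame: x ahead of the robot, y to its left, z up, the work surface at z = 0. Lengths are in m, angles in rad, forces in N, time in s.
With the tool pointing down it reaches from about 0.275 to 0.75 m from the base axis. Payload 10.2 kg.
Tool frame: the origin (TCP) lies between the finger pads; the fingertips stand arm.tip_reach ahead of it and the grasp point (between the pads) lies 8 mm behind it (arm.tip_reach is the distance from the TCP to the fingertips, in m); z points along the fingers, y is the line along which they close (so a half turn about z gives the same grasp; the last joint's range is limited). The gripper opens to 85 mm and grips with 20 to 120 N. Pads are 22 mm wide; open, the fingers measure 114 mm over their backs; the gripper's body (76 mm by 85 mm) begins 54 mm behind the grasp point. The pads swing forward as they close: fully open they stand 13 mm farther back than shut.
Start: joints at [0.928, 0.313, 1.498, -0, 1.331, -0.223], TCP at [0.214, 0.479, 0.242] pointing down, gripper open.
Joint ranges: [-2.94, 2.94], [-0.97, 2.17], [0.19, 2.56], [-1.23, 4.37], [0.02, 3.11], [-2.88, 2.88]. Speed limits (rad/s): [2.39, 2.39, 3.01, 3.14, 3.14, 3.14].

## Interface

Orientations are given as a 3x3 rotation matrix whose columns are the frame's x, y, z axes.
In Python, from cell import arm gives the robot as it stands.
- The arm moves only by the tool drive_tool, never from a script. Its argument "moves" is one flat list of numbers, 6 for each row, row after row: the shift along the tool's x, y, z in mm, then the turn, a rotation vector about the tool's x, y, z in rad. A call has 1 to 10 rows; each row is the pose to reach, as a shift and turn from the pose commanded when the call began, along the tool's axes at that moment; what a row does not reach only later rows make up. A row lasts 1/12 s, in which the tool goes at most 41.7 mm and 7.16 degrees, less where a joint would pass 70% of its speed; a pose out of reach is approached as far as the arm can. A call with a gripper value outside its range is refused whole. "gripper" is the opening, from 0 (shut) to 1 (fully open), set as the call begins (left out, the last holds). The fingers move at their own pace and stop on an object; the grip force is fixed at half the most. Time passes only in rows, so rows that repeat a pose let the fingers close. It gives the time, the measured TCP pose, the force, the opening and the grip force at its end, in the units of the state.
- arm.sense(): the state, without advancing time (a new reading comes with each control period).
- arm.get_image(name): name is "scene" or "top" or "wrist"; returns a dict with "img" (480x640x3 uint8, red, green, blue), "range_z" (480x640 float32, m along the optical axis (not along the pixel's ray), 0 where there is no reading), "fx", "fy", "cx", "cy" (pixels), "position" and "rotation" of the camera in the world. Camera axes: x right, y up, looking along -z (the intrinsics and any distortion apply to the point x, -y, -z); pixel columns grow to the right and rows downward; lengths in m; the calibration is good to about 2 mm. A picture is of the moment at which its call begins.
- arm.finish_job(): hands the job in; it is judged then, once.
The state is a dict: "time_s": time; "joint_positions": joint angles; "joint_vel": joint speeds; "joint_efforts": joint torques, N m; "position": TCP position; "tool_rot": TCP orientation; "ft_force": force on the tool from outside, world axes, zero at the start; "ft_torque": the same for the moment, N m; "gripper_width": finger opening in m; "grip_force": force on a finger pad.
Only numpy, scipy, OpenCV 4.12 (cv2) and the standard library are available. Lean on these libraries where they do the work, as an engineer would, in place of code of your own. Each camera call takes 0.05 s, during which the arm holds its last target. There are 200 camera calls.

## Working session

There is one attempt and no reset: what is moved stays moved. The work goes in short steps, Python scripts to look and compute and a tool call to move; the robot and the scene stay as the last step left them, time stands still between calls to the robot, and variables do not carry over. Pictures are saved under pics/ and viewed, at most 14 in all, crops included, and the job is handed in when it is done.

Besides the shell and the picture viewer there is one more tool, called after ">>>" as name(argument=value, ...) on one line, values as JSON. drive_tool: Moves the arm, as the interface text tells. Its arguments: {"type":"object","properties":{"moves":{"type":"array","items":{"type":"number"}},"gripper":{"type":"number"}},"required":["moves"]}

```bash
mkdir -p pics; ls; cat > h.py <<'E'
import numpy as np, cv2
from cell import arm
def shot(n,f):
    d=arm.get_image(n); cv2.imwrite(f'pics/{f}.png',cv2.cvtColor(d['img'],cv2.COLOR_RGB2BGR)); np.savez(f'pics/{f}.npz',**d); return d
def cloud(d):
    v,u=np.mgrid[:480,:640]; z=d['range_z']
    p=np.stack([(u-d['cx'])/d['fx']*z,-(v-d['cy'])/d['fy']*z,-z],-1)
    P=p@np.array(d['rotation']).T+np.array(d['position']); P[z==0]=np.nan; return P
E
python3 - <<'E'
from h import *
for n in('top','scene'):
    d=shot(n,n+'0'); print(n,d['position'],d['rotation'],d['fx'],d['fy'],d['cx'],d['cy'],d.keys())
s=arm.sense();print(s,arm.tip_reach)
E
```

```text
pics
top [0.40032136 0.29211509 0.91150343] [[ 0.01433749  0.9956299  -0.09227973]
 [-0.99987501  0.01489106  0.00531304]
 [ 0.00666397  0.09219202  0.99571895]] 572.9038302709408 572.9038302709408 313.21964059476755 235.88329931920686 dict_keys(['img', 'range_z', 'fx', 'fy', 'cx', 'cy', 'position', 'rotation'])
scene [-0.05705245 -0.12174658  0.55775341] [[ 0.60355209  0.48652501 -0.63167895]
 [-0.79725385  0.35777665 -0.4861915 ]
 [-0.01054434  0.79705037  0.60382077]] 586.569871635071 586.569871635071 325.73257408270393 243.592781080165 dict_keys(['img', 'range_z', 'fx', 'fy', 'cx', 'cy', 'position', 'rotation'])
{'time_s': 0.1, 'joint_positions': array([ 9.27595267e-01,  3.13431043e-01,  1.49836181e+00, -1.51344874e-05,
        1.33100374e+00, -2.23406172e-01]), 'joint_vel': array([ 1.24311888e-03, -2.14966130e-03, -2.35365729e-03, -7.26583750e-05,
       -6.53657775e-05, -4.52673596e-04]), 'joint_efforts': array([ 3.29701834e-03, -4.12896466e+01, -2.60140747e+01, -8.94516256e-05,
        2.98377679e-03,  7.25853579e-05]), 'position': array([0.21385936, 0.47922905, 0.2417731 ]), 'tool_rot': array([[-9.13173937e-01,  4.07569450e-01, -7.10307409e-04],
       [ 4.07569991e-01,  9.13173454e-01, -9.72181024e-04],
       [ 2.52402585e-04, -1.17727036e-03, -9.99999275e-01]]), 'ft_force': array([-0.00713304,  0.84314199,  0.02050727]), 'ft_torque': array([ 0.02842273, -0.01893979,  0.03959383]), 'grip_force': 0.0, 'gripper_width': 0.08547699600104387} 0.011
```

View pics/top0.png

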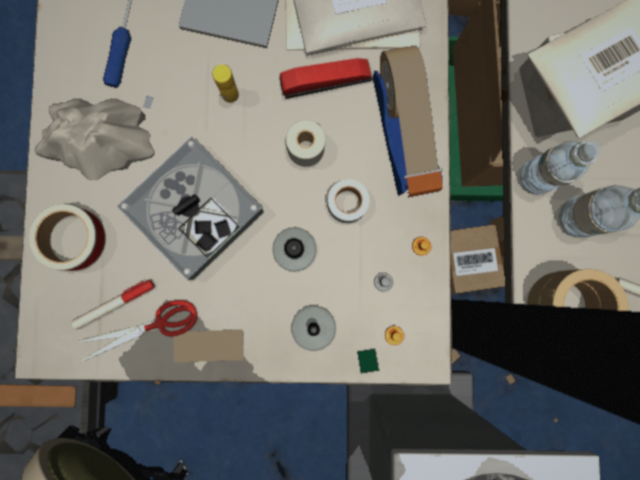

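View pics/scene0.png

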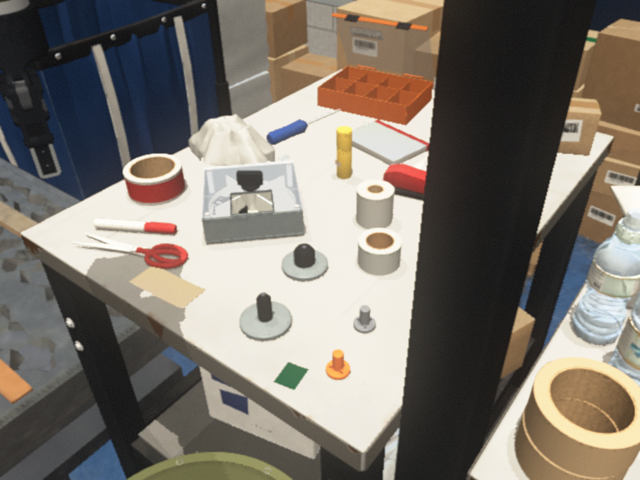

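Top view: low roll (348,200), tall roll (306,142), grey plug (383,282), thick stand (295,249), thin stand (313,328), carousel (191,209) with its opening towards (210,227) and the knob at (186,206).

```bash
cat >> h.py <<'E'
def circ(P,c,r,z0,z1):
    q=P.reshape(-1,3); q=q[~np.isnan(q[:,0])]
    m=(np.hypot(q[:,0]-c[0],q[:,1]-c[1])<r)&(q[:,2]>z0)&(q[:,2]<z1); q=q[m]
    (a,b),rr=cv2.minEnclosingCircle(q[:,:2].astype(np.float32)); return np.round([a,b,rr,*np.median(q,0),len(q)],4)
E
python3 - <<'E'
from h import *
d=np.load('pics/top0.npz');P=cloud(d)
for n,(u,v),r,z0,z1 in [('low',(348,200),.045,.035,.05),('tall',(306,142),.045,.055,.07),('plugstem',(383,282),.03,.027,.04),('plugfl',(383,282),.03,.003,.012),
  ('thickfoot',(295,249),.05,.006,.015),('thicktop',(295,249),.03,.032,.04),('thinfoot',(313,328),.05,.006,.015),('thintop',(313,328),.03,.046,.055)]:
    c=np.nanmedian(P[v-2:v+3,u-2:u+3].reshape(-1,3),0); print(n,c.round(3),circ(P,c,r,z0,z1))
q=P[120:290,110:275].reshape(-1,3)
h=q[(q[:,2]>.045)&(q[:,2]<.056)];print('car',cv2.minAreaRect(h[:,:2].astype(np.float32)),len(h))
k=q[(q[:,2]>.076)&(q[:,2]<.088)];print('knob',cv2.minAreaRect(k[:,:2].astype(np.float32)),k.mean(0),len(k))
im=cv2.imread('pics/top0.png')[120:290,110:275];cv2.imwrite('pics/c.png',cv2.resize(im,None,fx=3.5,fy=3.5,interpolation=cv2.INTER_CUBIC))
E
```

```text
low [ 0.543  0.232 -0.   ] [5.389e-01 2.342e-01 3.240e-02 5.384e-01 2.344e-01 4.050e-02 8.590e+02]
tall [0.638 0.301 0.001] [6.275e-01 3.003e-01 3.100e-02 6.266e-01 3.010e-01 6.040e-02 1.035e+03]
plugstem [0.412 0.18  0.032] [4.142e-01 1.762e-01 6.800e-03 4.141e-01 1.763e-01 3.210e-02 6.600e+01]
plugfl [0.412 0.18  0.032] [4.117e-01 1.811e-01 2.970e-02 4.127e-01 1.774e-01 6.000e-03 2.700e+02]
thickfoot [0.461 0.315 0.037] [4.646e-01 3.158e-01 3.630e-02 4.622e-01 3.161e-01 1.050e-02 1.179e+03]
thicktop [0.461 0.315 0.037] [4.632e-01 3.170e-01 1.520e-02 4.637e-01 3.166e-01 3.600e-02 2.570e+02]
thinfoot [0.343 0.286 0.052] [3.405e-01 2.850e-01 3.510e-02 3.415e-01 2.852e-01 1.050e-02 1.420e+03]
thintop [0.343 0.286 0.052] [3.409e-01 2.857e-01 9.400e-03 3.411e-01 2.844e-01 4.940e-02 9.300e+01]
car ((0.5560526251792908, 0.5104745030403137), (0.25291767716407776, 0.15647898614406586), 45.21949005126953) 8844
knob ((0.5691014528274536, 0.5357099771499634), (0.17322811484336853, 0.039845068007707596), 51.87322235107422) [0.52227333 0.47593278 0.08182398] 227
```

View pics/c.png

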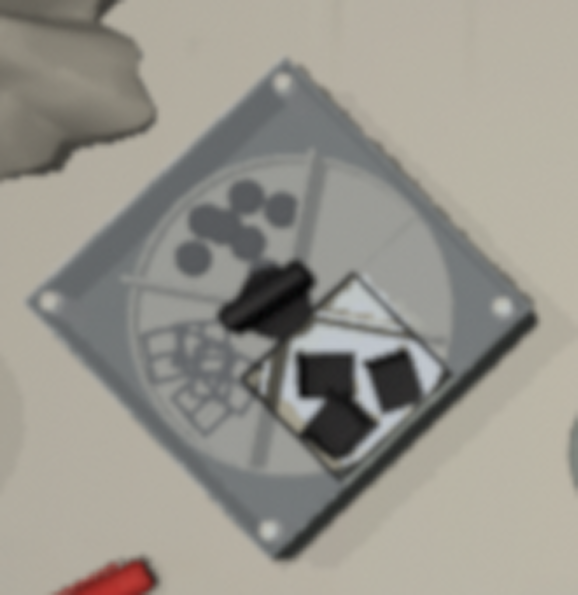

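The crop shows the opening at the lower right of the housing with black angles under it, the empty bin at the upper right, and the knob bar pointing to it. So the wheel stands at about +75° and must turn clockwise.

```bash
cat >> h.py <<'E'
def go(*ts):
    "targets (x,y,z,yaw_deg of tool y) -> shift mm in present tool axes, turn about tool z"
    s=arm.sense(); R=np.array(s['tool_rot']); p=np.array(s['position'])
    y=np.degrees(np.arctan2(R[1,1],R[0,1])); print('t',round(s['time_s'],2),'p',p.round(4),'yaw',y.round(1),'q6',s['joint_positions'][5].round(2),'w',round(s['gripper_width'],4),'F',np.round(s['ft_force'],1))
    for x in ts:
        dy=(x[3]-y+90)%180-90 if len(x)<5 else x[3]-y
        a=np.radians(y+dy); Rt=np.array([[np.sin(a),np.cos(a),0],[-np.cos(a),np.sin(a),0],[0,0,-1.]])
        print(np.round((np.array(x[:3])-p)@R*1000,1), cv2.Rodrigues(R.T@Rt)[0].ravel().round(3))
E
python3 - <<'E'
from h import *
P=cloud(np.load('pics/top0.npz'));q=P[120:290,110:275].reshape(-1,3)
h=q[(q[:,2]>.045)&(q[:,2]<.056)&(np.hypot(q[:,0]-.52,q[:,1]-.476)<.12)];print('car',cv2.minAreaRect(h[:,:2].astype(np.float32)),len(h))
k=q[(q[:,2]>.077)&(q[:,2]<.088)&(np.hypot(q[:,0]-.52,q[:,1]-.476)<.04)];print('knob',cv2.minAreaRect(k[:,:2].astype(np.float32)),k.mean(0),len(k))
kr=cv2.minAreaRect(k[:,:2].astype(np.float32)); print(cv2.boxPoints(kr))
w,V=np.linalg.eigh(np.cov(k[:,:2].T));print(V[:,1],np.degrees(np.arctan2(V[1,1],V[0,1])))
E
```

```text
car ((0.522517204284668, 0.4766811728477478), (0.15769971907138824, 0.15647898614406586), 45.2194938659668) 8463
knob ((0.5220837593078613, 0.4757736623287201), (0.011425464414060116, 0.04150832071900368), 35.48649978637695) [0.52186036 0.4755544  0.08203275] 218
[[0.50538415 0.4893565 ]
 [0.52948016 0.4555582 ]
 [0.5387834  0.46219084]
 [0.51468736 0.4959891 ]]
[-0.56959313  0.8219268 ] 124.72185799875938
```

```bash
python3 -c "
from h import *
go((.522,.476,.13,35),(.522,.476,.073,35))"
```

```text
t 0.1 p [0.2139 0.4792 0.2418] yaw 65.9 q6 -0.22 w 0.0855 F [-0.   0.8  0. ]
[-282.7  122.8  111.6] [-1.514 -0.419  0.   ]
[-282.7  122.8  168.6] [-1.514 -0.419  0.   ]
```

```bash
sed -i 's/Rt=np.array(.*$/Rt=np.array([[-np.sin(a),np.cos(a),0],[np.cos(a),np.sin(a),0],[0,0,-1.]])/' h.py; python3 -c "
from h import *
go((.522,.476,.14,35),(.522,.476,.073,35))"
```

```text
t 0.1 p [0.2139 0.4792 0.2418] yaw 65.9 q6 -0.22 w 0.0855 F [-0.   0.8  0. ]
[-282.7  122.8  101.6] [-0.001  0.     0.54 ]
[-282.7  122.8  168.6] [-0.001  0.     0.54 ]
```

>>> drive_tool(moves=[-283, 123, 102, 0, 0, 0.54, -283, 123, 102, 0, 0, 0.54, -283, 123, 102, 0, 0, 0.54, -283, 123, 102, 0, 0, 0.54, -283, 123, 102, 0, 0, 0.54, -283, 123, 102, 0, 0, 0.54, -283, 123, 102, 0, 0, 0.54, -283, 123, 102, 0, 0, 0.54, -283, 123, 102, 0, 0, 0.54, -283, 123, 102, 0, 0, 0.54], gripper=0.5)

```text
time_s: 0.93
position: [0.5232, 0.4755, 0.138]
tool_rot: [[-0.572, 0.82, -0.003], [0.82, 0.572, -0.002], [0.0, -0.003, -1.0]]
ft_force: [-0.5, -0.3, 0.1]
gripper_width: 0.0426
grip_force: 0.0
```

```bash
python3 - <<'E'
from h import *
d=shot('wrist','w1');q=cloud(d).reshape(-1,3)
k=q[(q[:,2]>.077)&(q[:,2]<.088)&(np.hypot(q[:,0]-.52,q[:,1]-.476)<.035)]
if len(k)>20: print('knob',cv2.minAreaRect(k[:,:2].astype(np.float32)),k.mean(0),len(k))
go((.522,.476,.073,35))
E
```

```text
knob ((0.5208179354667664, 0.4772035777568817), (0.010883047245442867, 0.04125212877988815), 35.31460952758789) [0.52020123 0.47833737 0.08245008] 1341
t 0.98 p [0.5223 0.4762 0.1395] yaw 35.0 q6 -0.04 w 0.0426 F [-0.4 -0.2 -0.6]
[-0.1 -0.3 66.5] [-0.001 -0.    -0.   ]
```

View pics/w1.png

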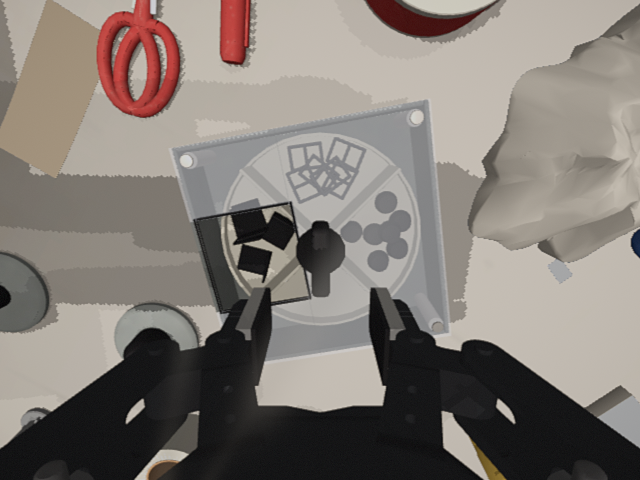

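The wrist picture shows the knob at (320,258), lined up between the fingers. The empty bin is towards the gripper. I'll go down, close, then turn.

>>> drive_tool(moves=[0, 0, 33, 0, 0, 0, 0, 0, 60, 0, 0, 0, 0, 0, 67, 0, 0, 0, 0, 0, 67, 0, 0, 0])

```text
time_s: 1.32
position: [0.5208, 0.4765, 0.0722]
tool_rot: [[-0.575, 0.818, -0.003], [0.818, 0.575, -0.002], [0.0, -0.003, -1.0]]
ft_force: [-0.6, -0.7, 0.2]
gripper_width: 0.0427
grip_force: 0.0
```

>>> drive_tool(moves=[0, 0, 0, 0, 0, 0, 0, 0, 0, 0, 0, 0, 0, 0, 0, 0, 0, 0, 0, 0, 0, 0, 0, 0, 0, 0, 0, 0, 0, 0, 0, 0, 0, 0, 0, 0], gripper=0)

```text
time_s: 1.82
position: [0.5224, 0.4766, 0.076]
tool_rot: [[-0.574, 0.819, 0.001], [0.819, 0.574, 0.001], [-0.0, 0.001, -1.0]]
ft_force: [-5.7, -3.8, 7.9]
gripper_width: 0.0093
grip_force: 60.2
```

>>> drive_tool(moves=[0, 0, -3, 0, 0, 0.1, 0, 0, -3, 0, 0, 0.2, 0, 0, -3, 0, 0, 0.3, 0, 0, -3, 0, 0, 0.4, 0, 0, -3, 0, 0, 0.5, 0, 0, -3, 0, 0, 0.6, 0, 0, -3, 0, 0, 0.7])

```text
time_s: 2.4
position: [0.5218, 0.4764, 0.0761]
tool_rot: [[0.093, 0.996, -0.002], [0.996, -0.093, -0.001], [-0.001, -0.001, -1.0]]
ft_force: [-2.1, 0.9, -7.8]
gripper_width: 0.0094
grip_force: 60.8
```

>>> drive_tool(moves=[0, 0, 0, 0, 0, 0.1, 0, 0, 0, 0, 0, 0.2, 0, 0, 0, 0, 0, 0.3, 0, 0, 0, 0, 0, 0.4, 0, 0, 0, 0, 0, 0.5, 0, 0, 0, 0, 0, 0.6, 0, 0, 0, 0, 0, 0.69, 0, 0, 0, 0, 0, 0.69, 0, 0, 0, 0, 0, 0.69, 0, 0, 0, 0, 0, 0.69])

```text
time_s: 3.23
position: [0.5214, 0.4766, 0.076]
tool_rot: [[0.7, 0.714, -0.003], [0.714, -0.7, -0.0], [-0.002, -0.002, -1.0]]
ft_force: [-6.0, 1.6, -6.9]
gripper_width: 0.0091
grip_force: 60.9
```

>>> drive_tool(moves=[0, 0, 0, 0, 0, 0, 0, 0, 0, 0, 0, 0, 0, 0, 0, 0, 0, 0, 0, 0, 0, 0, 0, 0], gripper=0.5)

```text
time_s: 3.57
position: [0.5232, 0.4765, 0.0774]
tool_rot: [[0.702, 0.712, 0.002], [0.712, -0.702, 0.001], [0.002, 0.001, -1.0]]
ft_force: [0.4, -0.6, -0.1]
gripper_width: 0.043
grip_force: 0.0
```

>>> drive_tool(moves=[0, 0, -30, 0, 0, 0, 0, 0, -65, 0, 0, 0, 0, 0, -100, 0, 0, 0, 0, 0, -100, 0, 0, 0])

```text
time_s: 3.9
position: [0.5248, 0.4777, 0.1854]
tool_rot: [[0.702, 0.712, 0.012], [0.712, -0.702, 0.007], [0.014, 0.003, -1.0]]
ft_force: [0.5, 0.7, 2.2]
gripper_width: 0.0423
grip_force: 0.0
```

```bash
python3 - <<'E'
from h import *
d=shot('wrist','w2');q=cloud(d).reshape(-1,3)
k=q[(q[:,2]>.077)&(q[:,2]<.088)&(np.hypot(q[:,0]-.52,q[:,1]-.476)<.035)]
if len(k)>20: print('knob',cv2.minAreaRect(k[:,:2].astype(np.float32)),k.mean(0),len(k))
go((.539,.2345,.16,0),(.539,.2345,.04,0))
E
```

```text
knob ((0.5217092037200928, 0.4776790142059326), (0.04112014174461365, 0.01077041495591402), 45.566612243652344) [0.5223233  0.47815321 0.08246241] 899
t 3.95 p [0.5241 0.4772 0.1816] yaw -44.6 q6 1.35 w 0.0429 F [ 0.2 -0.1 -0.2]
[-162.5  181.    20.5] [ 0.006 -0.008 -0.779]
[-163.6  180.8  140.5] [ 0.006 -0.008 -0.779]
```

View pics/w2.png

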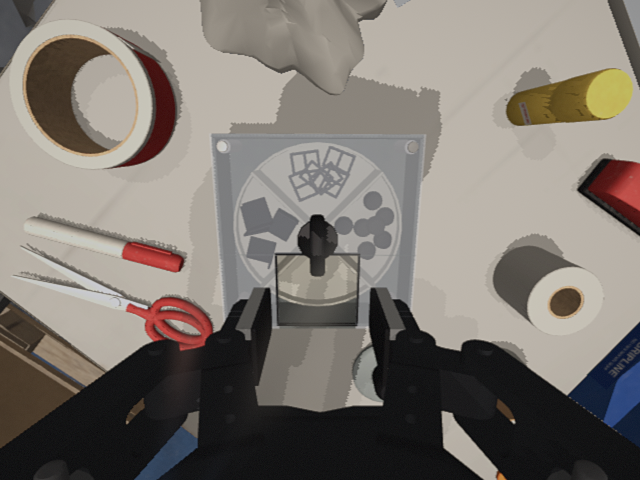

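The empty bin now lies under the opening (316,290), with the wheel at about 0 rad. Next the plug.

```bash
python3 -c "
from h import *
go((.4135,.1765,.12,-45),(.4135,.1765,.021,-45))"
```

```text
t 3.95 p [0.5241 0.4772 0.1816] yaw -44.6 q6 1.35 w 0.0429 F [ 0.2 -0.1 -0.2]
[-292.3  132.3   59.2] [ 0.002 -0.009  0.007]
[-293.2  132.1  158.2] [ 0.002 -0.009  0.007]
```

>>> drive_tool(moves=[-292, 132, 60, 0, 0, 0, -292, 132, 60, 0, 0, 0, -292, 132, 60, 0, 0, 0, -292, 132, 60, 0, 0, 0, -292, 132, 60, 0, 0, 0, -292, 132, 60, 0, 0, 0, -292, 132, 60, 0, 0, 0, -292, 132, 60, 0, 0, 0, -292, 132, 60, 0, 0, 0, -292, 132, 60, 0, 0, 0], gripper=0.4)

```text
time_s: 4.78
position: [0.4111, 0.1748, 0.1161]
tool_rot: [[0.704, 0.71, -0.0], [0.71, -0.704, -0.0], [-0.0, -0.0, -1.0]]
ft_force: [-0.1, 0.5, -1.1]
gripper_width: 0.0341
grip_force: 0.0
```

>>> drive_tool(moves=[0, 0, 0, 0, 0, 0, 0, 0, 0, 0, 0, 0, 0, 0, 0, 0, 0, 0, 0, 0, 0, 0, 0, 0])

```text
time_s: 5.12
position: [0.4115, 0.1765, 0.1163]
tool_rot: [[0.702, 0.713, 0.0], [0.713, -0.702, 0.0], [0.0, 0.0, -1.0]]
ft_force: [-0.0, -0.2, 1.1]
gripper_width: 0.0341
grip_force: 0.0
```

```bash
python3 - <<'E'
from h import *
d=shot('wrist','w3');P=cloud(d)
print(circ(P,(.4135,.1765),.02,.029,.036))
go((.4135,.1765,.021,-45))
E
```

```text
[4.130e-01 1.767e-01 7.300e-03 4.134e-01 1.772e-01 3.290e-02 3.620e+02]
t 5.17 p [0.4114 0.1764 0.1162] yaw -44.6 q6 0.92 w 0.0339 F [-0.4  1.3  0.3]
[ 1.5  1.4 95.2] [ 0.    -0.     0.008]
```

>>> drive_tool(moves=[1.5, 1.4, 35, 0, 0, 0, 1.5, 1.4, 70, 0, 0, 0, 1.5, 1.4, 88, 0, 0, 0, 1.5, 1.4, 95, 0, 0, 0, 1.5, 1.4, 95, 0, 0, 0, 1.5, 1.4, 95, 0, 0, 0])

```text
time_s: 5.67
position: [0.4139, 0.1762, 0.022]
tool_rot: [[0.702, 0.712, 0.001], [0.712, -0.702, 0.0], [0.001, 0.001, -1.0]]
ft_force: [-0.3, -0.3, 1.9]
gripper_width: 0.0344
grip_force: 0.0
```

>>> drive_tool(moves=[0, 0, 0, 0, 0, 0, 0, 0, 0, 0, 0, 0, 0, 0, 0, 0, 0, 0, 0, 0, 0, 0, 0, 0, 0, 0, 0, 0, 0, 0, 0, 0, 0, 0, 0, 0], gripper=0)

```text
time_s: 6.17
position: [0.4143, 0.1761, 0.0227]
tool_rot: [[0.702, 0.712, 0.003], [0.712, -0.702, 0.0], [0.002, 0.002, -1.0]]
ft_force: [-0.6, -1.6, 6.4]
gripper_width: 0.0115
grip_force: 58.5
```

>>> drive_tool(moves=[0, 0, -30, 0, 0, 0, 0, 0, -65, 0, 0, 0, 0, 0, -100, 0, 0, 0, 0, 0, -100, 0, 0, 0])

```text
time_s: 6.5
position: [0.4163, 0.1765, 0.1278]
tool_rot: [[0.702, 0.712, 0.012], [0.712, -0.702, 0.002], [0.009, 0.007, -1.0]]
ft_force: [0.4, -0.8, 0.8]
gripper_width: 0.0115
grip_force: 58.6
```

```bash
python3 -c "
from h import *
c=np.array([.522,.4765])-.044*np.array([.7071,.7071]);print(c)
go((*c,.12,-45),(*c,.064,-45))"
```

```text
[0.4908876 0.4453876]
t 6.5 p [0.4163 0.1765 0.1278] yaw -44.6 q6 0.92 w 0.0115 F [ 0.4 -0.8  0.8]
[ 243.7 -135.8    9.1] [ 0.007 -0.009  0.007]
[ 243.2 -136.2   65.1] [ 0.007 -0.009  0.007]
```

>>> drive_tool(moves=[244, -136, 5, 0, 0, 0, 244, -136, 5, 0, 0, 0, 244, -136, 5, 0, 0, 0, 244, -136, 5, 0, 0, 0, 244, -136, 5, 0, 0, 0, 244, -136, 5, 0, 0, 0, 244, -136, 5, 0, 0, 0, 244, -136, 5, 0, 0, 0, 244, -136, 5, 0, 0, 0, 244, -136, 5, 0, 0, 0])

```text
time_s: 7.33
position: [0.4878, 0.4446, 0.1164]
tool_rot: [[0.703, 0.712, -0.0], [0.712, -0.703, -0.0], [-0.0, 0.0, -1.0]]
ft_force: [-0.1, -1.3, -0.2]
gripper_width: 0.0114
grip_force: 58.6
```

```bash
python3 -c "
from h import *
go((.491,.4455,.068,-45))"
```

```text
t 7.33 p [0.4878 0.4446 0.1164] yaw -44.6 q6 1.34 w 0.0114 F [-0.1 -1.3 -0.2]
[ 2.9  1.6 48.4] [0.    0.    0.006]
```

>>> drive_tool(moves=[2, 1, 25, 0, 0, 0, 2, 1, 40, 0, 0, 0, 2, 1, 48, 0, 0, 0, 2, 1, 48, 0, 0, 0, 2, 1, 48, 0, 0, 0])

```text
time_s: 7.75
position: [0.4905, 0.4454, 0.0691]
tool_rot: [[0.703, 0.711, 0.0], [0.711, -0.703, 0.0], [0.001, 0.0, -1.0]]
ft_force: [0.4, 0.8, 0.5]
gripper_width: 0.0115
grip_force: 58.6
```

>>> drive_tool(moves=[0, 0, 0, 0, 0, 0, 0, 0, 0, 0, 0, 0, 0, 0, 0, 0, 0, 0, 0, 0, 0, 0, 0, 0], gripper=0.4)

```text
time_s: 8.08
position: [0.4903, 0.446, 0.0689]
tool_rot: [[0.703, 0.712, 0.001], [0.712, -0.703, 0.001], [0.001, 0.0, -1.0]]
ft_force: [-0.4, -0.4, 0.6]
gripper_width: 0.0345
grip_force: 0.0
```

>>> drive_tool(moves=[0, 0, -30, 0, 0, 0, 0, 0, -65, 0, 0, 0, 0, 0, -100, 0, 0, 0, 0, 0, -100, 0, 0, 0, 0, 0, -100, 0, 0, 0], gripper=0.4)

```text
time_s: 8.5
position: [0.4908, 0.4463, 0.1708]
tool_rot: [[0.702, 0.712, 0.004], [0.712, -0.702, 0.002], [0.005, 0.001, -1.0]]
ft_force: [-1.2, -0.3, -0.8]
gripper_width: 0.0343
grip_force: 0.0
```

```bash
python3 - <<'E'
from h import *
d=shot('wrist','w4');P=cloud(d)
q=P.reshape(-1,3);m=(np.hypot(q[:,0]-.491,q[:,1]-.4455)<.025);print(np.nanpercentile(q[m,2],[1,50,99]))
go((.539,.2345,.13,-53),(.539,.2345,.03,-53))
E
```

```text
[0.01245185 0.24195837 0.26030379]
t 8.55 p [0.4901 0.4459 0.1686] yaw -44.6 q6 1.34 w 0.0344 F [ 0.5  0.7 -0.8]
[-116.1  183.3   38.6] [ 0.    -0.001  0.146]
[-116.2  183.3  138.6] [ 0.    -0.001  0.146]
```

View pics/w4.png

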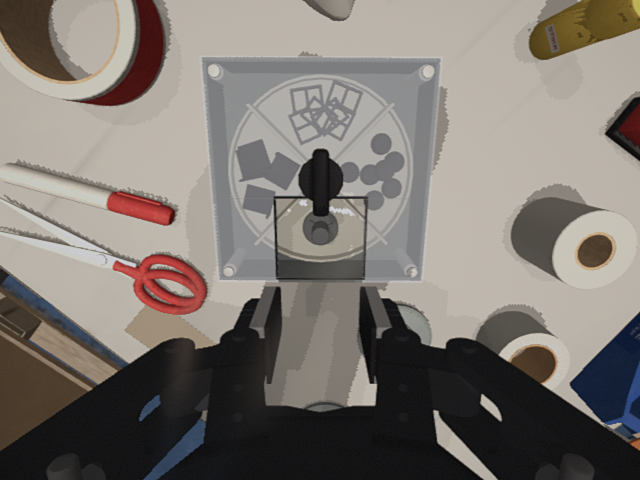

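Plug stands in the bin at (320,228). Now the low roll.

>>> drive_tool(moves=[-116, 183, 50, 0, 0, 0.146, -116, 183, 50, 0, 0, 0.146, -116, 183, 50, 0, 0, 0.146, -116, 183, 50, 0, 0, 0.146, -116, 183, 50, 0, 0, 0.146, -116, 183, 50, 0, 0, 0.146, -116, 183, 50, 0, 0, 0.146, -116, 183, 50, 0, 0, 0.146, -116, 183, 50, 0, 0, 0.146, -116, 183, 50, 0, 0, 0.146], gripper=1)

```text
time_s: 9.38
position: [0.5385, 0.2362, 0.1183]
tool_rot: [[0.798, 0.603, 0.0], [0.603, -0.798, 0.0], [0.0, -0.0, -1.0]]
ft_force: [-0.4, -0.0, -0.7]
gripper_width: 0.0855
grip_force: 0.0
```

```bash
python3 - <<'E'
from h import *
d=shot('wrist','w5');P=cloud(d)
print(circ(P,(.539,.2345),.045,.034,.046))
go((.539,.2345,.021,-53))
E
```

```text
[5.375e-01 2.349e-01 3.250e-02 5.391e-01 2.362e-01 4.110e-02 5.230e+03]
t 9.43 p [0.5385 0.2361 0.1184] yaw -52.9 q6 1.14 w 0.0853 F [ 0.1  0.9 -1. ]
[-0.6  1.6 97.4] [-0.    -0.     0.002]
```

View pics/w5.png

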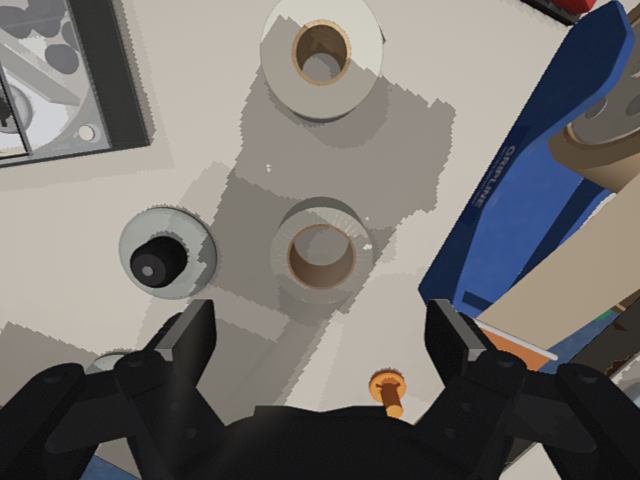

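The roll is at (322,258), centred between the fingers. The left finger has room between the roll and the foot, whose edge is at x about 215.

>>> drive_tool(moves=[-1, 1.5, 35, 0, 0, 0, -1, 1.5, 70, 0, 0, 0, -1, 1.5, 90, 0, 0, 0, -1, 1.5, 97, 0, 0, 0, -1, 1.5, 97, 0, 0, 0, -1, 1.5, 97, 0, 0, 0])

```text
time_s: 9.93
position: [0.5395, 0.2336, 0.0224]
tool_rot: [[0.798, 0.602, 0.002], [0.602, -0.798, 0.0], [0.001, 0.001, -1.0]]
ft_force: [0.6, -1.1, 0.7]
gripper_width: 0.0851
grip_force: 0.0
```

>>> drive_tool(moves=[0, 0, 0, 0, 0, 0, 0, 0, 0, 0, 0, 0, 0, 0, 0, 0, 0, 0, 0, 0, 0, 0, 0, 0, 0, 0, 0, 0, 0, 0], gripper=0.3)

```text
time_s: 10.35
position: [0.5399, 0.2334, 0.0237]
tool_rot: [[0.798, 0.602, 0.003], [0.602, -0.798, 0.001], [0.003, 0.001, -1.0]]
ft_force: [-3.0, 0.7, 9.2]
gripper_width: 0.0621
grip_force: 65.2
```

>>> drive_tool(moves=[0, 0, -25, 0, 0, 0, 0, 0, -50, 0, 0, 0, 0, 0, -75, 0, 0, 0, 0, 0, -75, 0, 0, 0, 0, 0, -75, 0, 0, 0])

```text
time_s: 10.77
position: [0.5397, 0.2331, 0.0982]
tool_rot: [[0.799, 0.602, 0.004], [0.602, -0.799, 0.001], [0.003, 0.002, -1.0]]
ft_force: [0.4, -0.3, -1.3]
gripper_width: 0.0627
grip_force: 66.2
```

```bash
python3 - <<'E'
from h import *
d=shot('wrist','w6');P=cloud(d)
for z in (.1,.11,.12): pass
q=P.reshape(-1,3);m=(np.hypot(q[:,0]-.539,q[:,1]-.2345)<.045)&(q[:,2]>.08);print(np.nanpercentile(q[m],[5,50,95],axis=0))
zt=np.nanmedian(q[m,2]);print(circ(P,(.539,.2345),.04,zt-.006,zt+.006))
print('thick',circ(P,(.4635,.316),.03,.032,.042))
go((.4635,.3165,.1,-53))
E
```

```text
[[0.51724744 0.20917871 0.09485862]
 [0.54605509 0.23760388 0.14530187]
 [0.56989922 0.26752451 0.18508381]]
[5.398e-01 2.353e-01 4.000e-02 5.297e-01 2.651e-01 1.459e-01 1.626e+03]
thick [4.633e-01 3.177e-01 1.520e-02 4.658e-01 3.170e-01 3.670e-02 1.685e+03]
t 10.82 p [0.539  0.233  0.0968] yaw -53.0 q6 1.13 w 0.0624 F [ 0.4 -0.6 -1.3]
[ -10.  -112.1   -3.3] [ 0.    -0.001  0.   ]
```

View pics/w6.png

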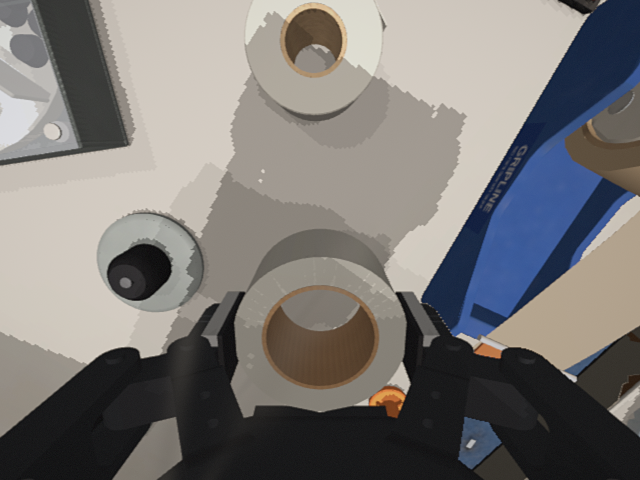

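The low roll is held at (320,335). I'll measure its offset in the hand.

```bash
python3 - <<'E'
from h import *
P=cloud(np.load('pics/w6.npz'))
q=P.reshape(-1,3);m=(np.hypot(q[:,0]-.539,q[:,1]-.2345)<.04)&(q[:,2]>.104)&(q[:,2]<.12)
q=q[m];print(len(q),np.histogram(q[:,2],8))
p=np.array([.539,.233]);a=np.radians(-53);X=np.array([-np.sin(a),np.cos(a)]);Y=np.array([np.cos(a),np.sin(a)])
x=(q[:,:2]-p)@X;y=(q[:,:2]-p)@Y
k=abs(y)<.029; x=x[k];y=y[k];print('x',np.percentile(x,[0,1,50,99,100]),'y',np.percentile(y,[1,99]))
m=abs(y)<.006;print('mid x',np.sort(x[m])[[0,5,-5,-1]]); h=np.histogram(x[m],np.arange(-.04,.041,.004));print(h[0])
E
```

```text
17375 (array([ 634,  634,  694,  708,  765, 9827, 3841,  272]), array([0.10400647, 0.1060047 , 0.10800294, 0.11000118, 0.11199942,
       0.11399766, 0.11599589, 0.11799413, 0.11999237]))
x [-0.03283529 -0.0300585   0.00203553  0.03175616  0.0323323 ] y [-0.02813225  0.02819104]
mid x [-0.03283529 -0.03222822  0.03220009  0.0323323 ]
[  0  11 242 261 454 394   0   0   0   0   0   0   0   0  46 366 374 634
  47   0]
```

>>> drive_tool(moves=[-10, -35, 0, 0, 0, 0, -10, -75, 0, 0, 0, 0, -10, -105, 0, 0, 0, 0, -10, -112, 0, 0, 0, 0, -10, -112, 0, 0, 0, 0, -10, -112, 0, 0, 0, 0, -10, -112, 0, 0, 0, 0])

```text
time_s: 11.4
position: [0.4642, 0.3154, 0.0958]
tool_rot: [[0.799, 0.601, -0.0], [0.601, -0.799, -0.0], [-0.001, 0.0, -1.0]]
ft_force: [-0.1, 0.2, -0.4]
gripper_width: 0.0626
grip_force: 66.3
```

```bash
python3 -c "
from h import *
go((.4633,.3173,.0335,-53))"
```

```text
t 11.4 p [0.4642 0.3154 0.0958] yaw -53.1 q6 1.31 w 0.0626 F [-0.1  0.2 -0.4]
[ 0.4 -2.1 62.3] [ 0.     0.001 -0.001]
```

>>> drive_tool(moves=[0.5, -2, 10, 0, 0, 0, 0.5, -2, 20, 0, 0, 0, 0.5, -2, 30, 0, 0, 0, 0.5, -2, 38, 0, 0, 0, 0.5, -2, 46, 0, 0, 0, 0.5, -2, 46, 0, 0, 0])

```text
time_s: 11.9
position: [0.462, 0.3177, 0.0482]
tool_rot: [[0.799, 0.602, -0.003], [0.602, -0.799, -0.001], [-0.003, -0.001, -1.0]]
ft_force: [-0.6, -0.3, -1.3]
gripper_width: 0.0624
grip_force: 66.3
```

>>> drive_tool(moves=[0, 0, 5, 0, 0, 0, 0, 0, 10, 0, 0, 0, 0, 0, 14, 0, 0, 0, 0, 0, 14, 0, 0, 0, 0, 0, 14, 0, 0, 0])

```text
time_s: 12.32
position: [0.4628, 0.3183, 0.0362]
tool_rot: [[0.799, 0.602, -0.0], [0.602, -0.799, -0.0], [-0.0, -0.0, -1.0]]
ft_force: [-0.1, -0.7, -1.0]
gripper_width: 0.0624
grip_force: 66.3
```

>>> drive_tool(moves=[0, 0, 2, 0, 0, 0, 0, 0, 2, 0, 0, 0])

```text
time_s: 12.48
position: [0.4628, 0.3183, 0.0342]
tool_rot: [[0.799, 0.602, 0.0], [0.602, -0.799, 0.0], [0.0, 0.0, -1.0]]
ft_force: [-0.8, -1.2, -1.9]
gripper_width: 0.0627
grip_force: 66.3
```

>>> drive_tool(moves=[0, 0, 0, 0, 0, 0, 0, 0, 0, 0, 0, 0, 0, 0, 0, 0, 0, 0, 0, 0, 0, 0, 0, 0], gripper=1)

```text
time_s: 12.82
position: [0.4629, 0.3183, 0.0345]
tool_rot: [[0.799, 0.602, 0.0], [0.602, -0.799, 0.0], [0.0, 0.0, -1.0]]
ft_force: [-0.6, 0.1, -0.0]
gripper_width: 0.0855
grip_force: 0.0
```

>>> drive_tool(moves=[0, 0, -30, 0, 0, 0, 0, 0, -65, 0, 0, 0, 0, 0, -100, 0, 0, 0, 0, 0, -100, 0, 0, 0, 0, 0, -100, 0, 0, 0])

```text
time_s: 13.23
position: [0.4635, 0.3186, 0.1361]
tool_rot: [[0.799, 0.602, 0.004], [0.602, -0.799, 0.002], [0.004, 0.001, -1.0]]
ft_force: [-0.8, 0.1, -1.0]
gripper_width: 0.0853
grip_force: 0.0
```

```bash
python3 - <<'E'
from h import *
d=shot('wrist','w7');P=cloud(d)
print(circ(P,(.463,.317),.045,.044,.057)); q=P.reshape(-1,3);m=(np.hypot(q[:,0]-.463,q[:,1]-.317)<.03)&(np.hypot(q[:,0]-.463,q[:,1]-.317)>.023);print(np.nanpercentile(q[m,2],[5,50,95]))
print(circ(P,(.627,.3005),.045,.054,.068))
go((.627,.3005,.16,-53),(.627,.3005,.15,-90))
E
```

```text
[4.618e-01 3.177e-01 3.250e-02 4.633e-01 3.190e-01 5.110e-02 4.891e+03]
[0.05058851 0.217297   0.22532925]
[6.274e-01 3.014e-01 3.200e-02 6.217e-01 2.989e-01 6.090e-02 8.700e+03]
t 13.28 p [0.4627 0.3182 0.1343] yaw -53.0 q6 1.32 w 0.0855 F [ 0.3 -0.5 -1.1]
[120.5 113.  -25.6] [ 0.    -0.001  0.   ]
[120.5 113.  -15.6] [-0.    -0.001  0.646]
```

View pics/w7.png

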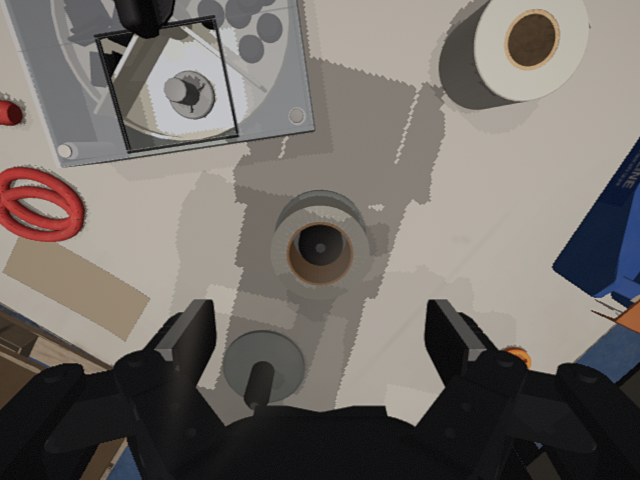

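The low roll is seated (top at 51 mm, on its axis at (320,248)). Now the tall roll.

```bash
python3 -c "
from h import *
go((.627,.3012,.14,-75))"
```

```text
t 13.28 p [0.4627 0.3182 0.1343] yaw -53.0 q6 1.32 w 0.0855 F [ 0.3 -0.5 -1.1]
[120.9 112.5  -5.6] [ 0.    -0.001  0.384]
```

>>> drive_tool(moves=[121, 112, -6, 0, 0, 0.384, 121, 112, -6, 0, 0, 0.384, 121, 112, -6, 0, 0, 0.384, 121, 112, -6, 0, 0, 0.384, 121, 112, -6, 0, 0, 0.384, 121, 112, -6, 0, 0, 0.384, 121, 112, -6, 0, 0, 0.384, 121, 112, -6, 0, 0, 0.384])

```text
time_s: 13.95
position: [0.6256, 0.302, 0.1396]
tool_rot: [[0.966, 0.26, -0.002], [0.26, -0.966, -0.0], [-0.002, -0.0, -1.0]]
ft_force: [-0.3, 0.3, 0.3]
gripper_width: 0.0858
grip_force: 0.0
```

```bash
python3 - <<'E'
from h import *
d=shot('wrist','w8');P=cloud(d)
print(circ(P,(.627,.3005),.045,.054,.068))
go((.627,.301,.035,-75))
E
```

```text
[6.269e-01 3.011e-01 3.130e-02 6.284e-01 3.025e-01 6.110e-02 5.920e+03]
t 14.0 p [0.6257 0.3021 0.1402] yaw -74.9 q6 1.59 w 0.0855 F [ 0.6 -0.5  0.1]
[  1.1   1.4 105.2] [-0.     0.001  0.001]
```

>>> drive_tool(moves=[1, 1, 35, 0, 0, 0, 1, 1, 70, 0, 0, 0, 1, 1, 97, 0, 0, 0, 1, 1, 105, 0, 0, 0, 1, 1, 105, 0, 0, 0, 1, 1, 105, 0, 0, 0])

```text
time_s: 14.5
position: [0.6284, 0.3014, 0.0371]
tool_rot: [[0.966, 0.259, 0.002], [0.259, -0.966, 0.001], [0.002, -0.0, -1.0]]
ft_force: [0.4, -0.0, 1.8]
gripper_width: 0.0852
grip_force: 0.0
```

>>> drive_tool(moves=[0, 0, 0, 0, 0, 0, 0, 0, 0, 0, 0, 0, 0, 0, 0, 0, 0, 0, 0, 0, 0, 0, 0, 0, 0, 0, 0, 0, 0, 0], gripper=0.3)

```text
time_s: 14.92
position: [0.6291, 0.3014, 0.0378]
tool_rot: [[0.966, 0.259, 0.004], [0.259, -0.966, 0.001], [0.004, -0.0, -1.0]]
ft_force: [-1.0, 0.2, 7.2]
gripper_width: 0.0588
grip_force: 65.3
```

>>> drive_tool(moves=[0, 0, -35, 0, 0, 0, 0, 0, -70, 0, 0, 0, 0, 0, -95, 0, 0, 0, 0, 0, -95, 0, 0, 0, 0, 0, -95, 0, 0, 0])

```text
time_s: 15.33
position: [0.6286, 0.3011, 0.1324]
tool_rot: [[0.966, 0.259, 0.003], [0.259, -0.966, 0.001], [0.004, -0.0, -1.0]]
ft_force: [-0.1, 0.1, -1.5]
gripper_width: 0.0582
grip_force: 65.1
```

```bash
python3 - <<'E'
from h import *
d=shot('wrist','w9');q=cloud(d).reshape(-1,3)
s=arm.sense();p=np.array(s['position']);R=np.array(s['tool_rot'])
L=(q-p)@R
m=(np.hypot(L[:,0],L[:,1])<.036)&(L[:,2]<-.01)&(L[:,2]>-.04);h=np.histogram(L[m,2],15);print(h);zz=h[1][h[0].argmax()]
x=L[m&(abs(L[:,2]-zz-.001)<.006)&(abs(L[:,1])<.006)];print(np.sort(x[:,0])[[0,5,-5,-1]],np.histogram(x[:,0],np.arange(-.036,.037,.004))[0])
go((.341,.2852,.13,-75))
E
```

```text
(array([   53,    71,   559,   325,   271,   271,  1715, 14085,   898,
         660,   608,   572,   532,   547,   479]), array([-0.03997938, -0.03798107, -0.03598277, -0.03398446, -0.03198615,
       -0.02998785, -0.02798954, -0.02599124, -0.02399293, -0.02199463,
       -0.01999632, -0.01799801, -0.01599971, -0.0140014 , -0.0120031 ,
       -0.01000479]))
[-0.02758048 -0.02697919  0.02890621  0.02919591] [  0   0 176 285 307 547   8   0   0   0   0 125 352 376 393 416 253   0]
t 15.38 p [0.6279 0.3009 0.1303] yaw -75.0 q6 1.59 w 0.0583 F [ 0.6  0.2 -1.9]
[-281.1  -59.1    0.3] [ 0. -0.  0.]
```

>>> drive_tool(moves=[-40, -8, 0, 0, 0, 0, -80, -17, 0, 0, 0, 0, -120, -25, 0, 0, 0, 0, -160, -34, 0, 0, 0, 0, -200, -42, 0, 0, 0, 0, -240, -50, 0, 0, 0, 0, -270, -57, 0, 0, 0, 0, -282, -59, 0, 0, 0, 0, -282, -59, 0, 0, 0, 0, -282, -59, 0, 0, 0, 0])

```text
time_s: 16.22
position: [0.3402, 0.2849, 0.1299]
tool_rot: [[0.966, 0.259, -0.001], [0.259, -0.966, -0.0], [-0.001, 0.0, -1.0]]
ft_force: [0.3, 0.9, -1.3]
gripper_width: 0.0583
grip_force: 65.1
```

```bash
python3 - <<'E'
from h import *
d=shot('top','t2');P=cloud(d)
print('foot',circ(P,(.341,.285),.045,.006,.015))
c=np.array([.341,.2852]);a=np.radians(-75);c=c-.0008*np.array([-np.sin(a),np.cos(a)])
go((*c,.0485,-75))
E
```

```text
foot [3.705e-01 2.985e-01 1.200e-02 3.706e-01 3.001e-01 7.600e-03 2.300e+01]
t 16.27 p [0.341  0.2849 0.1299] yaw -75.0 q6 1.74 w 0.0589 F [ 0.9  0.3 -1. ]
[-0.7 -0.3 81.4] [ 0.  0. -0.]
```

View pics/t2.png

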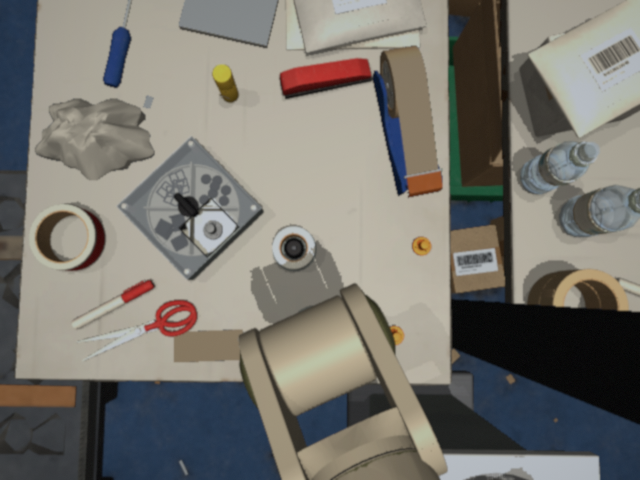

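Top view: plug in its bin at (212,229) and low roll on the thick spindle at (295,247). The arm hides the thin stand, so I'll lower with force checks.

>>> drive_tool(moves=[-0.7, -0.3, 12, 0, 0, 0, -0.7, -0.3, 24, 0, 0, 0, -0.7, -0.3, 36, 0, 0, 0, -0.7, -0.3, 46, 0, 0, 0, -0.7, -0.3, 54, 0, 0, 0, -0.7, -0.3, 60, 0, 0, 0, -0.7, -0.3, 60, 0, 0, 0])

```text
time_s: 16.85
position: [0.3397, 0.2848, 0.0691]
tool_rot: [[0.966, 0.258, -0.002], [0.258, -0.966, -0.001], [-0.002, 0.0, -1.0]]
ft_force: [-0.1, -0.5, -1.6]
gripper_width: 0.0585
grip_force: 65.1
```

>>> drive_tool(moves=[0, 0, 7, 0, 0, 0, 0, 0, 14, 0, 0, 0, 0, 0, 19, 0, 0, 0, 0, 0, 19, 0, 0, 0, 0, 0, 19, 0, 0, 0])

```text
time_s: 17.27
position: [0.3396, 0.285, 0.0511]
tool_rot: [[0.966, 0.259, -0.0], [0.259, -0.966, -0.0], [-0.0, 0.0, -1.0]]
ft_force: [0.5, -0.4, -1.1]
gripper_width: 0.0583
grip_force: 65.1
```

>>> drive_tool(moves=[0, 0, 2.5, 0, 0, 0, 0, 0, 2.5, 0, 0, 0, 0, 0, 2.5, 0, 0, 0])

```text
time_s: 17.52
position: [0.3397, 0.2851, 0.0489]
tool_rot: [[0.966, 0.259, 0.0], [0.259, -0.966, 0.0], [0.0, -0.0, -1.0]]
ft_force: [-0.3, -0.5, -1.0]
gripper_width: 0.0584
grip_force: 65.1
```

>>> drive_tool(moves=[0, 0, 0, 0, 0, 0, 0, 0, 0, 0, 0, 0, 0, 0, 0, 0, 0, 0, 0, 0, 0, 0, 0, 0], gripper=1)

```text
time_s: 17.85
position: [0.3397, 0.2851, 0.0489]
tool_rot: [[0.966, 0.259, 0.0], [0.259, -0.966, 0.0], [0.0, -0.0, -1.0]]
ft_force: [-0.0, -0.6, 1.0]
gripper_width: 0.0854
grip_force: 0.0
```

>>> drive_tool(moves=[0, 0, -30, 0, 0, 0, 0, 0, -65, 0, 0, 0, 0, 0, -100, 0, 0, 0, 0, 0, -120, 0, 0, 0, 0, 0, -120, 0, 0, 0, 0, 0, -120, 0, 0, 0])

```text
time_s: 18.35
position: [0.3399, 0.2852, 0.1694]
tool_rot: [[0.966, 0.259, 0.002], [0.259, -0.966, 0.001], [0.002, -0.0, -1.0]]
ft_force: [-0.8, 0.3, 0.2]
gripper_width: 0.0853
grip_force: 0.0
```

```bash
python3 - <<'E'
from h import *
d=shot('wrist','w10');P=cloud(d)
print(circ(P,(.341,.285),.045,.062,.08),circ(P,(.463,.3175),.045,.044,.058))
go()
E
```

```text
[3.385e-01 2.839e-01 3.130e-02 3.395e-01 2.847e-01 7.100e-02 5.060e+03] [4.621e-01 3.179e-01 3.230e-02 4.622e-01 3.168e-01 5.100e-02 5.275e+03]
t 18.4 p [0.3393 0.2849 0.1683] yaw -75.0 q6 1.74 w 0.0853 F [-0.3  0.3  0.7]
```

View pics/w10.png

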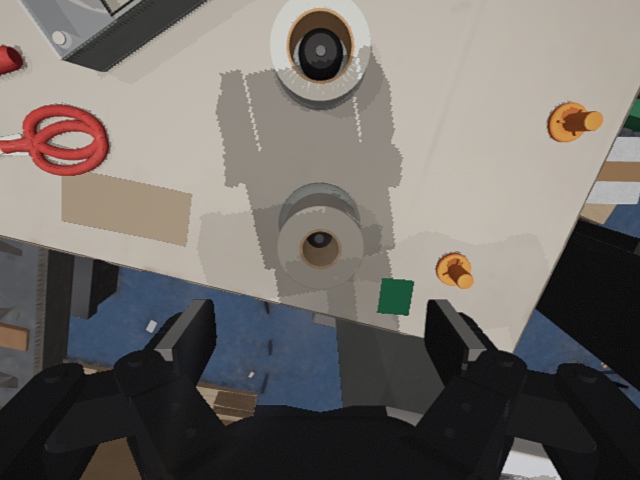

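Both rolls are seated: the tall one at (320,240) with its top at 71 mm, the low one at (320,50) with its top at 51 mm. The gripper is clear, so I'm handing in.

```bash
python3 -c "
from cell import arm
print(arm.finish_job())"
```

```text
the job is handed in; nothing more can be done
None
```

I handed the job in at about 18 s with both rolls seated on their stands, the plug in the empty bin and the wheel at about 0 rad under the opening; the hand-in call returned no verdict.

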